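# Shake the stray brass cap out of the brush-head sieve

## Robot

A 6-joint arm with a two-finger parallel gripper is mounted at the origin on the work surface. World frame = base frame: x ahead of the robot, y to its left, z up, the work surface at z = 0. Lengths are in mm, angles in rad, forces in N, time in s.
With the tool pointing down it reaches from about 350 to 775 mm from the base axis. Payload 7.3 kg.
Tool frame: the origin (TCP) lies on the centre line of the jaws, within the pads' length; the fingertips stand 17 mm ahead of it and the grasp point (between the pads) lies 2 mm behind it; z points along the fingers, y is the line along which they close (so a half turn about z gives the same grasp; the last joint's range is limited). The gripper opens to 92 mm and grips with 3 to 60 N. Pads are 19 mm wide; open, the fingers measure 130 mm over their backs; the gripper's body (75 mm by 190 mm) begins 47 mm behind the grasp point.
Start: joints at [1.057, 0.342, 1.524, -0, 1.275, -0.146], TCP at [188.758, 489.915, 212.141] pointing down, gripper open.
Joint ranges: [-2.53, 2.53], [-0.77, 2.02], [0.04, 2.7], [-1, 4.14], [0.28, 2.66], [-3.11, 3.11]. Speed limits (rad/s): [2.57, 2.57, 3.14, 3.14, 3.14, 3.14].

## Interface

Orientations are given as [roll, pitch, yaw] about the fixed x, y, z axes, in that order (R = Rz(yaw) Ry(pitch) Rx(roll)).
In Python, from plant import bot gives the robot as it stands. The module is installed in compiled form; this text tells all that it offers.
- The arm moves only by the shell command python3 -m pendant 'ROWS'. ROWS is JSON, a list of rows, each a list of 3 entries, a list of its own where there are three numbers: the shift along the world's x, y, z as a fraction of full scale, then the turn, a rotation vector about the world's x, y, z as a fraction of full scale, then the opening, from -1 (shut) to 1 (fully open), so that 0 is half open. In form: [[[tx, ty, tz], [rx, ry, rz], claw], ...]. A call has exactly 10 rows; each row shifts and turns the commanded pose from where the row before left it; what a row does not reach is not made up. Full scale, the value 1, is 30 mm for a shift and 0.12 rad for a turn. A row lasts 1/12 s, in which the tool goes at most 41.7 mm and 7.16 degrees, less where a joint would pass 70% of its speed; a pose out of reach is approached as far as the arm can. A call with a number of a shift or a turn outside -1 to 1 is refused whole. A call with a gripper value outside its range is refused whole. The fingers move at their own pace and stop on an object; the grip force is fixed at half the most. Time passes only in rows, so rows that do not move let the fingers close, or fill a call up. It gives the time, the measured TCP pose, the force, the opening and the grip force at its end, in the units of the state.
- bot.get_obs(): the state, without advancing time (a new reading comes with each control period).
- bot.capture(name): name is "scene" or "top" or "wrist"; returns the picture (400x640x3 uint8, blue, green, red); there is no depth.
- bot.camera_params(name): a dict with "fovy" (degrees; the focal length in pixels is half the picture's height over the tangent of half this angle, whatever the lens; pixels are square), "cx", "cy" (the principal point, pixels), "camera_from_world" (4x4, takes a point from world to camera coordinates). Camera axes: x right, y down, z forward; pixel columns grow to the right and rows downward; lengths in mm; the calibration is good to about 2 mm. A picture is of the moment at which its call begins: read the wrist's pose just before it. camera_params takes no time and is no camera call; for the wrist camera it gives the pose at the moment of the call.
- bot.close_job(): hands the job in; it is judged then, once.
The state is a dict: "time": time; "joint_positions": joint angles; "dq": joint speeds; "tau": joint torques, N m; "tool_pos": TCP position; "tcp_rot": TCP orientation; "contact_force": force on the tool from outside, world axes, zero at the start; "moment": the same for the moment, N m; "grip_width": finger opening in mm; "finger_force": force on a finger pad.
Only numpy, scipy, OpenCV 4.12 (cv2) and the standard library are available. Lean on these libraries where they do the work, as an engineer would, in place of code of your own. Each camera call takes 0.05 s, during which the arm holds its last target. There are 200 camera calls.

## Task

A small brass end cap has got into the slotted wooden sieve together with a brush head. Lift the sieve by its arched handle, hold it level just above the big white tray and shake it side to side, across its slots, until the cap drops through into the tray; the brush head stays in. Then stand the sieve back on the bench where it stood and let go; do not touch the cap or the brush head with the gripper.

Things in the scene. Friction and masses are not known exactly. Their poses are not given: they have to be found in the camera images.
- sieve: Wooden sieve 160 mm (x) by 180 mm (y), rim 50 mm high, 0.2 to 0.45 kg. Origin: centre of underside. Handle bar along x over its middle, 18 mm wide, 22 high, centre 150 mm above the origin, 160 long: grip it mid-length, closing along y. Floor 11 to 16 mm above the origin: metal strips along x, three open slots 24 mm wide at y -46, 0, 46 mm. A like trug with closed floor is a bystander.
- tray: Big white plastic tray, empty, open on top, fixed to the bench: 260 mm (its x) by 320 mm (its y), 50 mm high, walls and floor 5 mm. Origin: centre of its underside, z up.
- cap: Small brass end cap in the sieve: cylinder, 18 mm diameter, 12 mm high, 15 g. Origin: centre of its lower end at the start. It stands on the sieve's outer floor strip at +y. It slides only when the sieve is jerked sideways at about 2.5 m/s2 or more: carry gently, shake briskly (such as 60 mm strokes of 0.25 s each).
- head: Round wooden brush head in the sieve: 64 mm diameter, 24 mm high, bristle holes on top, 50 g, too big for the slots. Origin: centre of its underside, z up.
There are look-alikes about, which are no part of the job. Leave any pink look-alike of the sieve alone.

How it is judged (in metres and radians):
On the way, in this order (a step that is already met when the one before it is completed fails the run):
1. the sieve is held above the tray with the cap and the brush head still in it (z of sieve in the frame of tray above 0.045 m and horizontal distance between sieve and tray below 0.09 m and z of each of cap, head in the frame of sieve above 0.008 m), for 0.1 s.
2. the cap has dropped through into the tray while the sieve is held above it (z of sieve in the frame of tray above 0.045 m and horizontal distance between sieve and tray below 0.15 m and z of cap in the frame of tray below 0.035 m and z of head in the frame of sieve above 0.008 m), for 0.1 s.
At the end, for the whole second after the job is handed in: The cap lies in the white tray; the sieve stands flat on the bench, at rest, within 50 mm of where it stood at the start, with the brush head in it (x of cap in the frame of tray between -0.13 and 0.13 m and y of cap in the frame of tray between -0.16 and 0.16 m and z of cap in the frame of tray below 0.035 m and x of head in the frame of sieve between -0.075 and 0.075 m and y of head in the frame of sieve between -0.085 and 0.085 m and z of head in the frame of sieve between 0.008 and 0.06 m and distance of sieve from where it was at the start of the episode below 0.05 m and height (world z) of sieve below 0.008 m and angle between sieve's own z axis and vertical below 0.09 rad and linear speed of sieve below 0.02 m/s and linear speed of head below 0.03 m/s); the robot touches nothing.
It fails at once if the sieve is tilted by more than 12 degrees (angle between sieve's own z axis and vertical above 0.21 rad).
It fails at once if the gripper touches the cap (contact force between the fingers and cap above 0.3 N).
It fails at once if the gripper touches the brush head (contact force between the fingers and head above 0.3 N).
It also fails if it takes over 56 s, if anything falls off the work surface, if the arm or the gripper's body presses on something with over 40 N, if the wrist force passes 120 N, or if a joint passes its speed limit or range.

## Working session

There is one attempt and no reset: what is moved stays moved. The work goes in short steps, Python scripts to look and compute and a shell command to move; the robot and the scene stay as the last step left them, time stands still between calls to the robot, and variables do not carry over. Pictures are saved under pics/ and viewed, at most 10 in all, crops included, and the job is handed in when it is done.

```bash
mkdir -p pics; python3 - <<'E'
from plant import bot
import cv2
o=bot.get_obs();print(o)
for n in("scene","top"):
    cv2.imwrite(f"pics/{n}0.png",bot.capture(n));p=bot.camera_params(n);print(n,p)
E
```

```text
{'time': 0.0, 'joint_positions': array([ 1.05702664e+00,  3.42731088e-01,  1.52501039e+00,  2.73783524e-05,
        1.27539295e+00, -1.46031995e-01]), 'dq': array([-2.18133106e-04,  7.18284405e-05,  8.63406842e-04, -2.36276828e-04,
        1.21739935e-03,  6.20148100e-04]), 'tau': array([-1.88103637e-03, -4.31244206e+01, -2.44224072e+01,  7.14351330e-02,
        5.60650940e-02, -1.35426849e-04]), 'tool_pos': array([188.51652425, 489.53231236, 211.44295226]), 'tcp_rot': array([-3.14007111e+00, -2.50249258e-04,  2.77384678e+00]), 'contact_force': array([0.13501468, 0.08439146, 0.67879041]), 'moment': array([-0.00508559, -0.00809307,  0.03726221]), 'finger_force': 0.0, 'grip_width': 91.63981093994413}
scene {'fovy': 51.05205090269598, 'cx': 322.5641027412689, 'cy': 201.29789749555508, 'camera_from_world': array([[-5.31560408e-01,  8.46883421e-01,  1.52316773e-02,
         2.89446119e+02],
       [ 6.83832592e-01,  4.39691404e-01, -5.82275241e-01,
        -3.41485999e+02],
       [-4.99816485e-01, -2.99098547e-01, -8.12849027e-01,
         1.32312722e+03],
       [ 0.00000000e+00,  0.00000000e+00,  0.00000000e+00,
         1.00000000e+00]])}
top {'fovy': 49.72184708138715, 'cx': 317.20046520334677, 'cy': 203.49391162509372, 'camera_from_world': array([[ 1.42901492e-02, -9.99874931e-01,  6.77596104e-03,
         1.36093807e+01],
       [-9.85074987e-01, -1.52405111e-02, -1.71449690e-01,
         5.30359957e+02],
       [ 1.71531516e-01, -4.22478808e-03, -9.85169574e-01,
         8.26275278e+02],
       [ 0.00000000e+00,  0.00000000e+00,  0.00000000e+00,
         1.00000000e+00]])}
```

View pics/scene0.png

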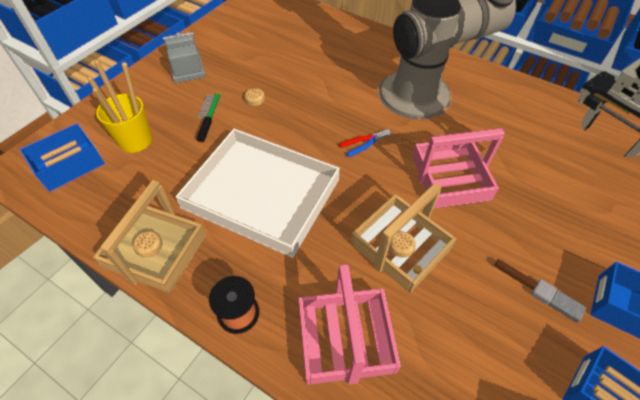

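View pics/top0.png

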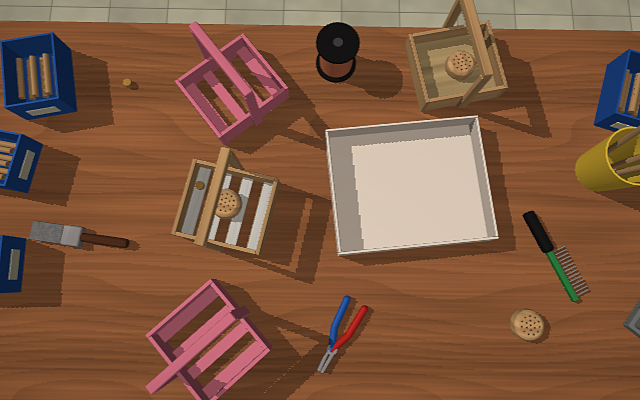

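Scene: wooden slotted sieve at (405,240), the closed trug with a decoy head at (150,235), pink sieves at (348,335) and (457,165), tray at (260,190). Top: sieve (225,205), trug (457,65), pinks (232,85) and (208,340), tray (412,185), a loose cap (127,82) and a loose head (528,324). I choose the slotted wooden sieve, with the cap on its strip at top (200,185), and check it in a close crop.

```bash
python3 - <<'E'
import cv2,numpy as np
a=cv2.imread("pics/top0.png")[140:260,165:285];b=cv2.imread("pics/scene0.png")[175:295,345:465]
cv2.imwrite("pics/crop1.png",np.hstack([cv2.resize(i,(400,400),interpolation=cv2.INTER_CUBIC) for i in(a,b)]))
E
```

```text
(no output)
```

View pics/crop1.png

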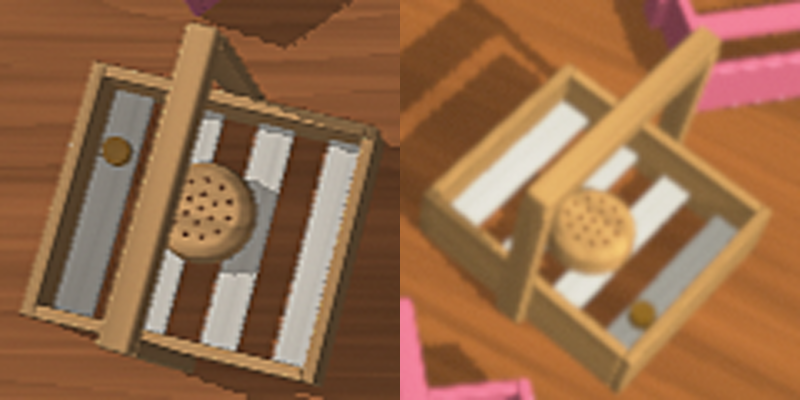

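Crop confirms it: open slots, cap on outer strip at (118,151) in the crop, brush head partly under the handle on the -y side at (215,212), handle clear at mid-length. Next I triangulate the handle ends, rim and tray corners.

```bash
cat >h.py <<'E'
from plant import bot
import numpy as np
def ray(n,u,v):
    p=bot.camera_params(n);T=p["camera_from_world"];f=200/np.tan(np.radians(p["fovy"])/2)
    R=T[:3,:3];c=-R.T@T[:3,3];d=R.T@np.array([(u-p["cx"])/f,(v-p["cy"])/f,1]);return c,d/np.linalg.norm(d)
def plane(n,uv,z):
    c,d=ray(n,*uv);return c+d*(z-c[2])/d[2]
def tri(a,b,na="top",nb="scene"):
    c1,d1=ray(na,*a);c2,d2=ray(nb,*b)
    s=np.linalg.lstsq(np.c_[d1,-d2],c2-c1,rcond=None)[0]
    p,q=c1+s[0]*d1,c2+s[1]*d2;return (p+q)/2,np.linalg.norm(p-q)
E
python3 - <<'E'
from h import *
np.set_printoptions(precision=1,suppress=True)
T=lambda x,y:(165+x*.3-.35,140+y*.3-.35)
S=lambda x,y:(345+(x-400)*.3-.35,175+y*.3-.35)
A,e=tri(T(117,349),S(712,36));B,e2=tri(T(204,27),S(541,192));d=B-A
print("handle",A,e,B,e2,"len",np.linalg.norm(d),"mid",(A+B)/2,"yaw",np.arctan2(d[1],d[0]))
r=np.array([plane("top",T(*c),50) for c in((97,65),(378,130),(313,380),(25,312))]);print("rim top",r,r.mean(0))
r2=[plane("scene",S(*c),50) for c in((570,68),(770,212),(425,195))];print("rim scene",r2)
for a,b in(((97,65),(625,362)),((378,130),(425,195)),((313,380),(570,68)),((25,312),(770,212))): print("rim tri",tri(T(*a),S(*b)))
t=np.array([plane("top",c,50) for c in((327,130),(478,117),(497,238),(338,254))]);print("tray",t,t.mean(0),[np.linalg.norm(t[i]-t[i-1]) for i in range(4)])
for a,b in(((327,130),(294,249)),((478,117),(180,195)),((497,238),(236,132)),((338,254),(338,173))): print("tray tri",tri(a,b))
print("cap",plane("top",T(118,151),28),"head",plane("top",T(215,212),40))
print(bot.get_obs()["tcp_rot"])
E
```

```text
handle [435.8 225.3 154.8] 1.9305442881032877 [607.8 186.8 163. ] 1.3033726046973262 len 176.38659160510105 mid [521.8 206.1 158.9] yaw -0.22008747897022454
rim top [[617.4 275.   50. ]
 [579.3 101.7  50. ]
 [427.4 135.5  50. ]
 [465.1 308.1  50. ]] [522.3 205.1  50. ]
rim scene [array([430.3, 138.8,  50. ]), array([466.6, 309.2,  50. ]), array([582.5, 103.1,  50. ])]
rim tri (array([619. , 274. ,  46.7]), np.float64(3.9816382326189292))
rim tri (array([580.2, 102.1,  46. ]), np.float64(0.04430170963896462))
rim tri (array([427.3, 137. ,  45.4]), np.float64(1.9153099216010951))
rim tri (array([465.2, 309. ,  47.9]), np.float64(0.4156040042673515))
tray [[ 684.2    3.4   50. ]
 [ 717.9 -311.7   50. ]
 [ 465.3 -337.    50. ]
 [ 429.   -20.9   50. ]] [ 574.1 -166.5   50. ] [np.float64(256.4201902141703), np.float64(316.87943742085093), np.float64(253.90269616382594), np.float64(318.11213660588635)]
tray tri (array([685.7,   7. ,  40.9]), np.float64(8.291128882721871))
tray tri (array([ 715.3, -307.1,   50.9]), np.float64(8.556983918633014))
tray tri (array([ 465. , -338.6,   36.9]), np.float64(7.81670725289007))
tray tri (array([430.6, -23.1,  28.2]), np.float64(2.270217719879714))
cap [568.5 264.9  28. ] head [528.8 200.3  40. ]
[-3.1 -0.   2.8]
```

Measured values agree with the text:
- **Sieve:** centre (522,205), yaw -0.22, handle top at about 160 mm.
- **Tray:** centre (574,-167), 50 mm rim.

I'll move over the handle, turning +0.15 rad.

```bash
python3 -m pendant '[[[0.93,-0.79,0.1],[0,0,0.12],1],[[0.93,-0.79,0.1],[0,0,0.12],1],[[0.93,-0.79,0],[0,0,0.12],1],[[0.93,-0.79,0],[0,0,0.12],1],[[0.93,-0.79,0],[0,0,0.12],1],[[0.93,-0.79,0],[0,0,0.12],1],[[0.93,-0.79,0],[0,0,0.12],1],[[0.93,-0.79,0],[0,0,0.12],1],[[0.93,-0.79,0],[0,0,0.12],1],[[0.93,-0.79,0],[0,0,0.12],1]]'
```

```text
time: 0.93
tool_pos: [468.7, 251.4, 217.8]
tcp_rot: [-3.141, -0.001, 2.918]
contact_force: [0.4, 1.2, 0.6]
grip_width: 91.7
finger_force: 0.0
```

```bash
python3 -m pendant '[[[0.6,-0.5,0],[0,0,0.05],1],[[0.6,-0.5,0],[0,0,0],1],[[0.6,-0.53,0],[0,0,0],1],[[0,0,0],[0,0,0],1],[[0,0,0],[0,0,0],1],[[0,0,0],[0,0,0],1],[[0,0,0],[0,0,0],1],[[0,0,0],[0,0,0],1],[[0,0,0],[0,0,0],1],[[0,0,0],[0,0,0],1]]'; python3 - <<'E'
from h import *
import cv2
im=bot.capture("wrist");cv2.imwrite("pics/w1.png",im)
p=bot.camera_params("wrist");print(p["camera_from_world"],p["fovy"],p["cx"],p["cy"])
E
```

```text
time: 1.77
tool_pos: [521.4, 207.6, 218.3]
tcp_rot: [3.141, 0.0, 2.925]
contact_force: [0.5, -0.5, -0.1]
grip_width: 91.9
finger_force: 0.0
[[ 2.14786319e-01  9.76661009e-01  3.32214774e-04 -3.15518979e+02]
 [ 9.39709282e-01 -2.06752588e-01  2.72396463e-01 -4.82454533e+02]
 [ 2.66107691e-01 -5.81948482e-02 -9.62185043e-01  2.68286566e+02]
 [ 0.00000000e+00  0.00000000e+00  0.00000000e+00  1.00000000e+00]] 65.81882498536092 329.5942600270168 197.69357097406873
```

View pics/w1.png

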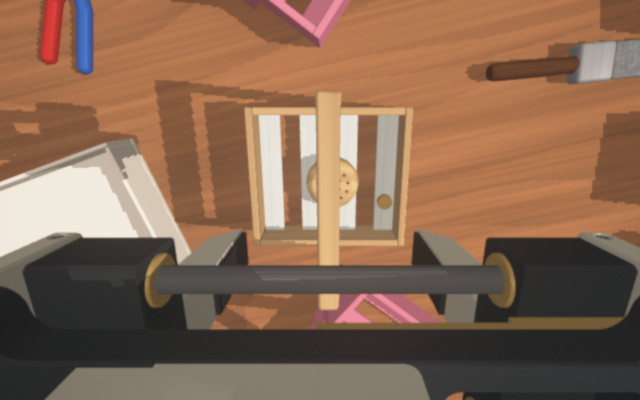

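The wrist view shows the handle upright at column 329, midway between the fingers (235 and 425), with the cap at (384,202). Aligned, so I descend 70 mm and close.

```bash
python3 -m pendant '[[[0,-0.03,-0.5],[0,0,0],1],[[0,0,-0.5],[0,0,0],1],[[0,0,-0.5],[0,0,0],1],[[0,0,-0.4],[0,0,0],1],[[0,0,-0.3],[0,0,0],1],[[0,0,-0.13],[0,0,0],1],[[0,0,0],[0,0,0],1],[[0,0,0],[0,0,0],0],[[0,0,0],[0,0,0],-0.3],[[0,0,0],[0,0,0],-0.5]]' && python3 -m pendant '[[[0,0,0],[0,0,0],-0.7],[[0,0,0],[0,0,0],-1],[[0,0,0],[0,0,0],-1],[[0,0,0],[0,0,0],-1],[[0,0,0],[0,0,0],-1],[[0,0,0],[0,0,0],-1],[[0,0,0],[0,0,0],-1],[[0,0,0],[0,0,0],-1],[[0,0,0],[0,0,0],-1],[[0,0,0],[0,0,0],-1]]'
```

```text
time: 2.65
tool_pos: [522.2, 206.3, 149.0]
tcp_rot: [3.141, 0.001, 2.924]
contact_force: [0.1, -0.8, -0.6]
grip_width: 76.1
finger_force: 0.0
time: 3.48
tool_pos: [521.8, 206.1, 148.2]
tcp_rot: [3.142, -0.0, 2.924]
contact_force: [-0.5, -0.2, -0.9]
grip_width: 9.8
finger_force: 0.0
```

Width 9.8 with no force contradicts the 18 mm bar, so I'll look before moving.

```bash
python3 - <<'E'
from h import *
import cv2
print(bot.get_obs()["grip_width"],bot.get_obs()["finger_force"])
a=bot.capture("top")[100:300,120:320];b=bot.capture("scene")[125:325,305:505];
cv2.imwrite("pics/g1.png",np.hstack([cv2.resize(i,(400,400)) for i in(a,b)]));cv2.imwrite("pics/w2.png",bot.capture("wrist"))
print(bot.get_obs()["grip_width"],bot.get_obs()["finger_force"])
E
```

```text
9.793220069406736 0.0
0.9839606157028612 0.0
```

View pics/g1.png

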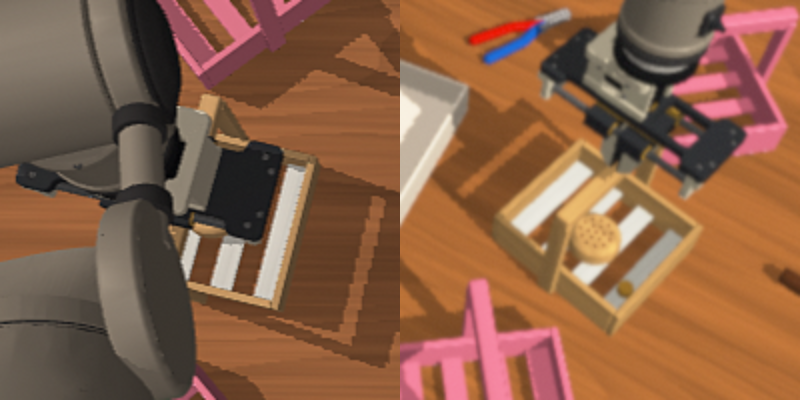

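View pics/w2.png

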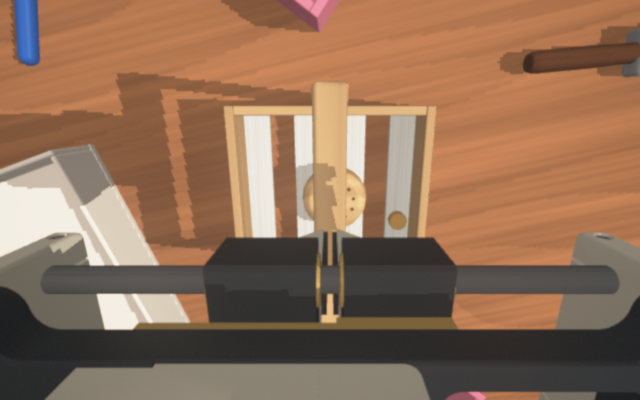

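The fingers closed above the bar: in w2 it passes under them at (330,300). I'll compare the handle's and fingertips' true heights using the two wrist views.

```bash
python3 - <<'E'
from h import *
np.set_printoptions(precision=1,suppress=True)
p=bot.camera_params("wrist");f=200/np.tan(np.radians(p["fovy"])/2)
T1=np.array([[.214786,.976661,.000332,-315.519],[.939709,-.206753,.272396,-482.4545],[.266108,-.058195,-.962185,268.2866],[0,0,0,1]])
def rr(T,u,v):
    R=T[:3,:3];d=R.T@np.array([(u-p["cx"])/f,(v-p["cy"])/f,1]);return -R.T@T[:3,3],d/np.linalg.norm(d)
def t2(a,b):
    c1,d1=rr(T1,*a);c2,d2=rr(p["camera_from_world"],*b);s=np.linalg.lstsq(np.c_[d1,-d2],c2-c1,rcond=None)[0]
    P,Q=c1+s[0]*d1,c2+s[1]*d2;return (P+Q)/2,np.linalg.norm(P-Q)
print("cams",rr(T1,0,0)[0],rr(p["camera_from_world"],0,0)[0])
print("bar",t2((329,93),(331,83)));print("rimL",t2((247,108),(225,107)));print("rimR",t2((412,108),(435,107)));print("cap",t2((384,202),(397,220)))
for n in("wrist","scene"):
  q=bot.camera_params(n);f=200/np.tan(np.radians(q["fovy"])/2)
  for z in(131,148,165,180):
    c=q["camera_from_world"]@[522,206,z,1];print(n,z,q["cx"]+f*c[0]/c[2],q["cy"]+f*c[1]/c[2])
print(bot.get_obs()["joint_positions"],bot.get_obs()["tool_pos"])
E
```

```text
cams [449.7 224.  389.7] [450.1 222.8 319.6]
bar (array([439. , 226. , 175.1]), np.float64(0.18581415536126072))
rimL (array([430.4, 145.2,  73.2]), np.float64(0.22040283575344433))
rimR (array([466.4, 309.4,  50.4]), np.float64(0.27998935611589465))
cap (array([574.8, 268.1,  11.1]), np.float64(0.6778292676876674))
wrist 131 328.2125504979481 227.9049442217636
wrist 148 328.0967657938472 238.29373730496602
wrist 165 327.95855035918015 250.69512972386718
wrist 180 327.81228117484216 263.8191455628878
scene 131 410.8245794271047 215.2439187076984
scene 148 412.3332233655223 210.75339126367075
scene 165 413.8899858721088 206.1196373462338
scene 180 415.30542295185944 201.90654312959487
[ 0.2  0.5  1.5  0.   1.2 -1.1] [521.8 206.1 148.2]
```

```bash
python3 - <<'E'
from h import *
import cv2
b=bot.capture("scene")[150:250,360:460];cv2.imwrite("pics/g2.png",cv2.resize(b,(600,600),interpolation=cv2.INTER_CUBIC))
E
```

```text
(no output)
```

View pics/g2.png

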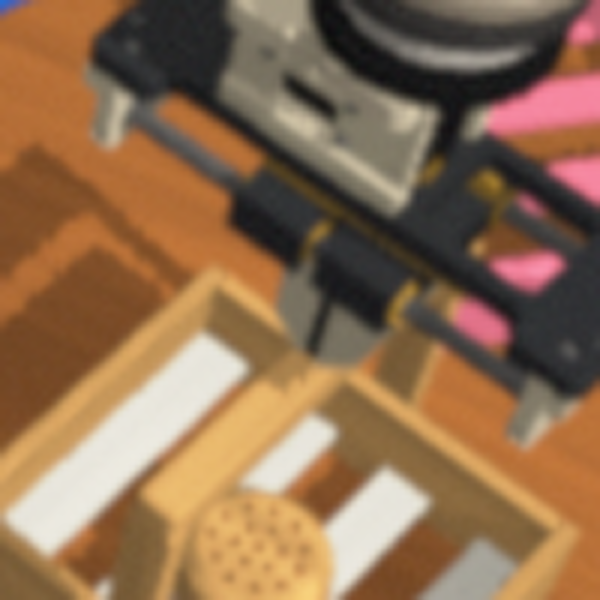

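The fingertips sit at about bar-top height (tip at crop (320,360), about 161 mm), some 30 mm higher than the readout implies. So I'll open, go about 27 mm lower and close again, watching the force.

```bash
python3 -m pendant '[[[0,0,0.1],[0,0,0],1],[[0,0,0],[0,0,0],1],[[0,0,0],[0,0,0],1],[[0,0,0],[0,0,0],1],[[0,0,0],[0,0,0],1],[[0,0,0],[0,0,0],1],[[0,0,0],[0,0,0],1],[[0,0,0],[0,0,0],1],[[0,0,-0.25],[0,0,0],1],[[0,0,-0.25],[0,0,0],1]]' && python3 -m pendant '[[[0,0,-0.2],[0,0,0],1],[[0,0,-0.2],[0,0,0],1],[[0,0,-0.1],[0,0,0],1],[[0,0,0],[0,0,0],-1],[[0,0,0],[0,0,0],-1],[[0,0,0],[0,0,0],-1],[[0,0,0],[0,0,0],-1],[[0,0,0],[0,0,0],-1],[[0,0,0],[0,0,0],-1],[[0,0,0],[0,0,0],-1]]' && python3 -m pendant '[[[0,0,0],[0,0,0],-1],[[0,0,0],[0,0,0],-1],[[0,0,0],[0,0,0],-1],[[0,0,0],[0,0,0],-1],[[0,0,0],[0,0,0],-1],[[0,0,0],[0,0,0],-1],[[0,0,0],[0,0,0],-1],[[0,0,0],[0,0,0],-1],[[0,0,0],[0,0,0],-1],[[0,0,0],[0,0,0],-1]]'
```

```text
time: 4.52
tool_pos: [522.0, 206.2, 135.9]
tcp_rot: [3.141, 0.001, 2.924]
contact_force: [-0.2, 0.5, 0.3]
grip_width: 62.6
finger_force: 0.0
time: 5.35
tool_pos: [521.8, 206.1, 121.4]
tcp_rot: [3.141, 0.0, 2.924]
contact_force: [0.2, -0.2, 0.1]
grip_width: 44.8
finger_force: 0.0
time: 6.18
tool_pos: [521.7, 206.1, 121.2]
tcp_rot: [-3.142, -0.0, 2.924]
contact_force: [-0.3, -0.6, -0.1]
grip_width: 17.3
finger_force: 30.0
```

Gripped (17.3 mm, 30 N). I lift 90 mm gently.

```bash
python3 -m pendant '[[[0,0,0.1],[0,0,0],-1],[[0,0,0.2],[0,0,0],-1],[[0,0,0.3],[0,0,0],-1],[[0,0,0.4],[0,0,0],-1],[[0,0,0.5],[0,0,0],-1],[[0,0,0.5],[0,0,0],-1],[[0,0,0.4],[0,0,0],-1],[[0,0,0.3],[0,0,0],-1],[[0,0,0.2],[0,0,0],-1],[[0,0,0.1],[0,0,0],-1]]'; python3 - <<'E'
from h import *
import cv2
b=bot.capture("scene")[100:300,300:500];cv2.imwrite("pics/g3.png",cv2.resize(b,(600,600)))
E
```

```text
time: 7.02
tool_pos: [522.0, 206.2, 212.3]
tcp_rot: [3.141, 0.001, 2.924]
contact_force: [0.3, 0.7, -4.9]
grip_width: 17.8
finger_force: 30.0
```

View pics/g3.png

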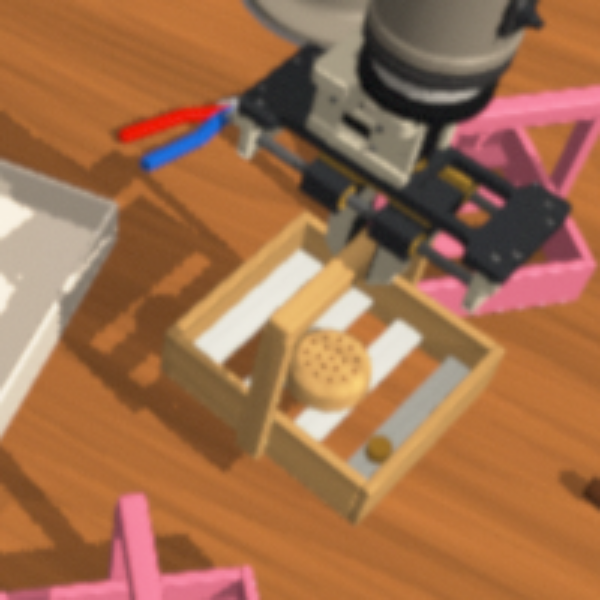

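The sieve is lifted level, cap at (378,448) and head at (330,365) still inside. I carry it gently over the tray.

```bash
python3 -m pendant '[[[0.02,-0.1,0],[0,0,0],-1],[[0.03,-0.25,0],[0,0,0],-1],[[0.06,-0.4,0],[0,0,0],-1],[[0.08,-0.55,0],[0,0,0],-1],[[0.1,-0.7,0],[0,0,0],-1],[[0.11,-0.8,0],[0,0,0],-1],[[0.11,-0.8,0],[0,0,0],-1],[[0.11,-0.8,0],[0,0,0],-1],[[0.11,-0.8,0],[0,0,0],-1],[[0.11,-0.8,0],[0,0,0],-1]]' && python3 -m pendant '[[[0.11,-0.8,0],[0,0,0],-1],[[0.11,-0.8,0],[0,0,0],-1],[[0.11,-0.8,0],[0,0,0],-1],[[0.11,-0.8,0],[0,0,0],-1],[[0.12,-0.85,0],[0,0,0],-1],[[0.1,-0.75,0],[0,0,0],-1],[[0.08,-0.6,0],[0,0,0],-1],[[0.06,-0.45,0],[0,0,0],-1],[[0.04,-0.3,0],[0,0,0],-1],[[0.02,-0.1,0],[0,0,0],-1]]'
```

```text
time: 7.9
tool_pos: [546.6, 23.7, 210.7]
tcp_rot: [-3.141, -0.001, 2.923]
contact_force: [0.6, -0.6, -3.8]
grip_width: 17.8
finger_force: 30.0
time: 8.73
tool_pos: [572.4, -163.1, 210.8]
tcp_rot: [-3.141, -0.001, 2.922]
contact_force: [-0.6, 0.7, -4.1]
grip_width: 18.1
finger_force: 30.0
```

```bash
python3 -m pendant '[[[0.02,0.1,-0.05],[0,0,0],-1],[[0.08,0.3,-0.15],[0,0,0],-1],[[0.08,0.3,-0.2],[0,0,0],-1],[[0.04,0.15,-0.2],[0,0,0],-1],[[0,0,-0.1],[0,0,0],-1],[[0,0,0],[0,0,0],-1],[[0,0,0],[0,0,0],-1],[[0,0,0],[0,0,0],-1],[[0,0,0],[0,0,0],-1],[[0,0,0],[0,0,0],-1]]' && python3 -m pendant '[[[-0.14,-0.65,0],[0,0,0],-1],[[-0.14,-0.65,0],[0,0,0],-1],[[-0.14,-0.65,0],[0,0,0],-1],[[0.14,0.65,0],[0,0,0],-1],[[0.14,0.65,0],[0,0,0],-1],[[0.14,0.65,0],[0,0,0],-1],[[-0.14,-0.65,0],[0,0,0],-1],[[-0.14,-0.65,0],[0,0,0],-1],[[-0.14,-0.65,0],[0,0,0],-1],[[0.14,0.65,0],[0,0,0],-1]]' && python3 -m pendant '[[[0.14,0.65,0],[0,0,0],-1],[[0.14,0.65,0],[0,0,0],-1],[[-0.14,-0.65,0],[0,0,0],-1],[[-0.14,-0.65,0],[0,0,0],-1],[[-0.14,-0.65,0],[0,0,0],-1],[[0.14,0.65,0],[0,0,0],-1],[[0.14,0.65,0],[0,0,0],-1],[[0,0,0],[0,0,0],-1],[[0,0,0],[0,0,0],-1],[[0,0,0],[0,0,0],-1]]'; python3 - <<'E'
from h import *
import cv2
a=bot.capture("top")[90:290,300:520];b=bot.capture("scene")[80:280,160:380]
cv2.imwrite("pics/s1.png",np.hstack([cv2.resize(i,(400,364)) for i in(a,b)]))
E
```

```text
time: 9.57
tool_pos: [579.5, -136.2, 190.5]
tcp_rot: [-3.142, 0.001, 2.923]
contact_force: [-0.4, -0.6, -4.4]
grip_width: 18.0
finger_force: 30.0
time: 10.4
tool_pos: [570.0, -181.7, 190.4]
tcp_rot: [-3.137, 0.001, 2.918]
contact_force: [0.9, 2.8, -4.5]
grip_width: 17.8
finger_force: 30.0
time: 11.23
tool_pos: [575.2, -155.8, 190.5]
tcp_rot: [-3.141, 0.0, 2.924]
contact_force: [-0.3, 0.2, -3.2]
grip_width: 17.6
finger_force: 30.0
```

View pics/s1.png

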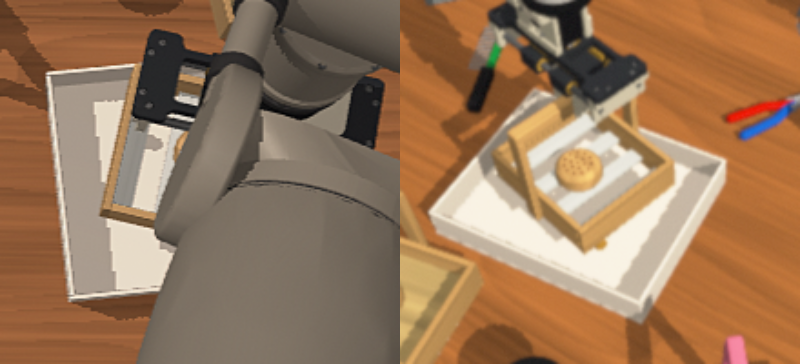

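The cap shows in the tray, just past the sieve corner at crop (600,243); the head is still in the sieve at (578,168) and the strip is empty. I check this numerically.

```bash
python3 - <<'E'
from h import *
import cv2
im=bot.capture("scene");h=cv2.cvtColor(im[206:222,260:282],cv2.COLOR_BGR2HSV)
m=cv2.inRange(h,(12,130,60),(30,255,255));n,l,s,c=cv2.connectedComponentsWithStats(m)
for i in range(1,n):print(s[i],plane("scene",c[i]+[260,206],11))
E
```

```text
[  0   0  17  12 139] [ 618.78898491 -119.14226859   11.        ]
```

```bash
python3 -m pendant '[[[-0.02,0.1,0.1],[0,0,0],-1],[[-0.04,0.25,0.2],[0,0,0],-1],[[-0.06,0.4,0.2],[0,0,0],-1],[[-0.08,0.55,0.15],[0,0,0],-1],[[-0.1,0.7,0.05],[0,0,0],-1],[[-0.12,0.8,0],[0,0,0],-1],[[-0.12,0.8,0],[0,0,0],-1],[[-0.12,0.8,0],[0,0,0],-1],[[-0.12,0.8,0],[0,0,0],-1],[[-0.12,0.8,0],[0,0,0],-1]]' && python3 -m pendant '[[[-0.12,0.8,0],[0,0,0],-1],[[-0.12,0.8,0],[0,0,0],-1],[[-0.12,0.8,0],[0,0,0],-1],[[-0.12,0.8,0],[0,0,0],-1],[[-0.12,0.8,0],[0,0,0],-1],[[-0.11,0.75,0],[0,0,0],-1],[[-0.08,0.55,0],[0,0,0],-1],[[-0.06,0.4,0],[0,0,0],-1],[[-0.04,0.25,0],[0,0,0],-1],[[-0.01,0.1,0],[0,0,0],-1]]'; python3 - <<'E'
from h import *
import cv2
im=bot.capture("scene");cv2.imwrite("pics/e0.png",im);h=cv2.cvtColor(im,cv2.COLOR_BGR2HSV)
k=np.zeros((400,640),np.uint8);cv2.fillPoly(k,[np.array([(238,145),(322,180),(290,236),(192,196)])],255)
m=cv2.inRange(h,(12,130,40),(32,255,255))&k;n,l,s,c=cv2.connectedComponentsWithStats(m)
for i in range(1,n):print(s[i],c[i],plane("scene",c[i],11))
E
```

```text
time: 12.22
tool_pos: [547.6, 26.8, 212.3]
tcp_rot: [3.141, 0.001, 2.924]
contact_force: [-0.1, 0.1, -4.6]
grip_width: 17.6
finger_force: 30.0
time: 13.05
tool_pos: [520.7, 207.4, 211.7]
tcp_rot: [3.141, 0.0, 2.925]
contact_force: [0.6, 0.2, -3.8]
grip_width: 17.9
finger_force: 30.0
[267 210   6   7  29] [269.51724138 213.10344828] [ 620.53803825 -107.45230941   11.        ]
```

The cap lies in the tray at (620,-107). Lowering the sieve.

```bash
python3 -m pendant '[[[0,0,-0.1],[0,0,0],-1],[[0,0,-0.25],[0,0,0],-1],[[0,0,-0.4],[0,0,0],-1],[[0,0,-0.5],[0,0,0],-1],[[0,0,-0.5],[0,0,0],-1],[[0,0,-0.45],[0,0,0],-1],[[0,0,-0.3],[0,0,0],-1],[[0,0,-0.2],[0,0,0],-1],[[0,0,-0.1],[0,0,0],-1],[[0,0,-0.05],[0,0,0],-1]]' && python3 -m pendant '[[[0,0,-0.05],[0,0,0],-1],[[0,0,-0.05],[0,0,0],-1],[[0,0,-0.03],[0,0,0],-1],[[0,0,0],[0,0,0],-1],[[0,0,0],[0,0,0],-1],[[0,0,0],[0,0,0],-1],[[0,0,0],[0,0,0],-1],[[0,0,0],[0,0,0],-1],[[0,0,0],[0,0,0],-1],[[0,0,0],[0,0,0],-1]]'
```

```text
time: 13.93
tool_pos: [521.3, 205.8, 125.5]
tcp_rot: [-3.142, -0.0, 2.923]
contact_force: [-1.3, -0.9, -3.7]
grip_width: 17.8
finger_force: 30.0
time: 14.77
tool_pos: [521.2, 206.3, 122.5]
tcp_rot: [3.141, 0.001, 2.924]
contact_force: [-4.2, 0.7, 5.4]
grip_width: 17.6
finger_force: 30.0
```

Contact with the bench (+5 N). Opening and rising.

```bash
python3 -m pendant '[[[0,0,0],[0,0,0],-0.4],[[0,0,0],[0,0,0],0],[[0,0,0],[0,0,0],0.5],[[0,0,0],[0,0,0],1],[[0,0,0],[0,0,0],1],[[0,0,0],[0,0,0],1],[[0,0,0],[0,0,0],1],[[0,0,0],[0,0,0],1],[[0,0,0],[0,0,0],1],[[0,0,0],[0,0,0],1]]' && python3 -m pendant '[[[0,0,0.1],[0,0,0],1],[[0,0,0.3],[0,0,0],1],[[0,0,0.5],[0,0,0],1],[[0,0,0.6],[0,0,0],1],[[0,0,0.6],[0,0,0],1],[[0,0,0.6],[0,0,0],1],[[0,0,0.6],[0,0,0],1],[[0,0,0.5],[0,0,0],1],[[0,0,0.3],[0,0,0],1],[[0,0,0],[0,0,0],1]]' && python3 -m pendant '[[[-0.2,0.2,0],[0,0,0],1],[[-0.6,0.5,0],[0,0,0],1],[[-0.9,0.8,0],[0,0,0],1],[[-0.9,0.8,0],[0,0,0],1],[[-0.9,0.8,0],[0,0,0],1],[[-0.9,0.8,0],[0,0,0],1],[[-0.5,0.5,0],[0,0,0],1],[[-0.2,0.2,0],[0,0,0],1],[[0,0,0],[0,0,0],1],[[0,0,0],[0,0,0],1]]'; python3 - <<'E'
import cv2,numpy as np
from h import *
cv2.imwrite("pics/e1.png",np.hstack([cv2.resize(bot.capture("top")[100:300,120:520],(400,200)),cv2.resize(bot.capture("scene")[130:330,160:480],(400,250))[:200]]))
E
```

```text
time: 15.6
tool_pos: [521.2, 206.1, 121.8]
tcp_rot: [3.141, 0.0, 2.924]
contact_force: [0.3, 0.2, -0.2]
grip_width: 79.9
finger_force: 0.0
time: 16.43
tool_pos: [522.1, 206.4, 247.6]
tcp_rot: [3.139, 0.004, 2.924]
contact_force: [1.1, -0.4, 0.2]
grip_width: 91.9
finger_force: 0.0
time: 17.27
tool_pos: [368.0, 343.9, 244.2]
tcp_rot: [-3.14, -0.0, 2.925]
contact_force: [0.6, -0.6, -0.3]
grip_width: 91.9
finger_force: 0.0
```

View pics/e1.png

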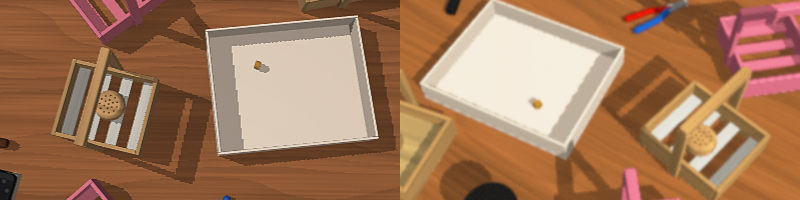

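The cap is in the tray (top crop (262,66)), the sieve is back in its place with the head inside (108,105), and the arm is clear.

```bash
python3 -c "
from plant import bot
print(bot.close_job())"
```

```text
the job is handed in; nothing more can be done
None
```

The job is handed in at about 17 s of the 56 s limit: final pictures show the cap in the white tray, the sieve back where it stood with the brush head inside and the arm clear, though the hand-in returned no verdict.

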